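Seat the drip tray under the oil stand

ROBOT

A 6-joint arm with a two-finger parallel gripper is mounted at the origin on a cart in front of the work surface, level with it; the furniture and walls round the work are solid. World frame = base frame: x ahead of the robot, y to its left, z up, the work surface at z = 0. Lengths are in m, angles in degrees, forces in N, time in s.
With the tool pointing down it reaches from about 0.4 to 0.825 m from the base axis. Payload 7 kg.
Tool frame: the origin (TCP) lies between the finger pads; the fingertips stand 19 mm ahead of it and the grasp point (between the pads) is the TCP; z points along the fingers, y is the line along which they close (so a half turn about z gives the same grasp; the last joint's range is limited). The gripper opens to 88 mm and grips with 3 to 60 N. Pads are 19 mm wide; open, the fingers measure 130 mm over their backs; the gripper's body (78 mm by 193 mm) begins 47 mm behind the grasp point.
Start: joints at [91.794, 20.546, 0.682, 0, -70.136, -16.507], TCP at [0.171, 0.653, 0.246] pointing down, gripper open.
Joint ranges: [-176.03, 176.03], [-82.01, 121.73], [-58.28, 71.71], [-173.87, 95.51], [-174.79, -0.11], [-173.66, 173.66]. Speed limits (degrees/s): [136.94, 136.94, 172.46, 180, 180, 180].

INTERFACE

Orientations are given as [roll, pitch, yaw] about the fixed x, y, z axes, in that order (R = Rz(yaw) Ry(pitch) Rx(roll)).
In Python, from plant import get_obs, snapshot, close_job, spot_in, spot_point gives the robot as it stands.
- The arm moves only by the tool play_rows, never from a script. Its argument "plan" is a list of rows, each a list of 6 numbers: the shift along the tool's x, y, z in cm, then the turn, a rotation vector about the tool's x, y, z in degrees. A call has 1 to 20 rows; each row shifts and turns the commanded pose from where the row before left it, along the tool's axes as they then stand; what a row does not reach is not made up. A row lasts 1/12 s, in which the tool goes at most 41.7 mm and 7.16 degrees, less where a joint would pass 70% of its speed; a pose out of reach is approached as far as the arm can. A call is refused whole if a number of a shift passes 4.17 or a number of a turn 7.16, either way. A call with a gripper value outside its range is refused whole. "grip" is the finger opening in cm, from 0 to 8.76, set as the call begins (left out, the last holds). The fingers move at their own pace and stop on an object; the grip force is fixed at half the most. Time passes only in rows, so rows that do not move let the fingers close. It gives the time, the measured TCP pose, the force, the opening and the grip force at its end, in the units of the state.
- get_obs(): the state, without advancing time (a new reading comes with each control period).
- snapshot(name): name is "scene" or "top" or "wrist"; returns a dict with "frame" (384x512x3 uint8, red, green, blue), "fx", "fy", "cx", "cy" (pixels), "position" and "attitude" of the camera in the world. Camera axes: x right, y down, z forward; pixel columns grow to the right and rows downward; lengths in m; the calibration is good to about 2 mm. A picture is of the moment at which its call begins. There is no depth.
- close_job(): hands the job in; it is judged then, once.
Trained networks look in the newest picture that a camera, given by its name, has taken for a name from the list of things; names that differ only in an ending like _2 or _b are one class to them, and where a whole thing is asked for, a point or a joint stands for the part that bears it (a point fixed in the world has none). Each returns a list of dicts, best first, with "score" (0 to 1); they miss things now and then, are a little off and sometimes report something else, mostly with a low value. They report only what shows in the picture. A call takes as long as a camera call.
- spot_in(camera, thing): "position" ([x, y, z] in m, in world coordinates, good to about 4 mm: the middle of the surface that is visible of it).
- spot_point(camera, thing): "position" ([x, y, z] in m, in world coordinates, good to about 4 mm: a listed point, or the origin of a listed thing).
The state is a dict: "clock": time; "joint_pos": joint angles; "qvel": joint speeds; "tau": joint torques, N m; "tool_pos": TCP position; "orientation": TCP orientation; "force": force on the tool from outside, world axes, zero at the start; "moment": the same for the moment, N m; "opening": finger opening in m; "gripper_force": force on a finger pad.
Only numpy, scipy, OpenCV 4.12 (cv2) and the standard library are available. Lean on these libraries where they do the work, as an engineer would, in place of code of your own. Each camera call takes 0.05 s, during which the arm holds its last target. There are 200 camera calls.

TASK

Slide the drip tray into the bay under the low grey stand, feeling for the guides inside and easing it gently fully home, until it has pushed the red pin right in and stops firmly. Then set the oil bottle upright on the round steel grille on top of the stand, gently, and let go. Never force the tray, and leave the other things on the bench where they are.

Things in the scene. Friction and masses are not known exactly. Their poses are not given: they have to be found in the camera images.
- stand: low grey metal stand fixed to the bench, 190 long (x) x 160 wide (y), flat top at 35. Origin: centre of its underside, at bench level. A bay 30 high runs under the top, its open mouth at the stand's -x end; the tray goes in along the stand's +x, sliding on the bench (no floor). Rigid guides inside, see mouth and bay. More than 30 N between tray and stand would damage them
- mouth (a point): centre of the bay's mouth, at the stand's x = -95, y = 0, 15 above the bench. Hidden inside, two rigid rails of slippery plastic leave a channel along x, 99 wide from x = -50 to 60. Its centre line is set anywhere up to 7 mm to either side of the stand's. From x = -70 to -50 each rail flares out by 14 mm: its slope leads the tray in if the tray may give way sideways
- bay (a point): point inside the bay, at the stand's x = 55, y = 0, 13 above the bench, near the back. A rigid, unseen back stop is set anywhere from x = 48 to 62. The tray is home with its far end on that stop: its front wall is then within 7 mm of flush with the mouth, inside or out
- grille (a point): centre of the slotted round steel grille on the stand's top, 80 mm across, its surface 38 mm above the bench, over the stand's origin
- pin (a joint): red seating pin (tell-tale) in the middle of the back stop, travel in m: 0 = untouched, standing 8 mm out of the stop towards the mouth; 0.008 = pushed flush with the stop, tray home. Pushing it takes about 4 N, and it stays where it is left. Its red rear end comes out of the stand's back by the same amount
- tray: loose open aluminium drip tray lying on the bench, 150 long (x) x 96 wide (y) x 22 high, 3 mm walls, about 0.25 kg. Origin: centre of its underside, without the grip. Its +x end goes in first; the orange grip stands in front of the -x end. It starts left of the mouth, roughly in line with it, and can be slid along the bench by its grip
- tray_grip (a point): in the tray's upright orange grip, 34 mm above the bench, 107 mm from the tray's origin towards the tray's -x, 32 mm in front of the front wall. The grip is 16 thick along the tray's y (pinch it across y), 28 long along x, from 4 to 48 mm above the bench; a 4 mm high tab 30 wide lies under it. (A bench grinder 0.27 m high stands beyond, world x > 0.53, y > 0.26)
- oil_bottle: white plastic oil bottle with a green cap, upright, 37 across, 126 high, about 0.11 kg. Origin: centre of its underside, z up. Cap from 103 mm up; grip it at 80 to 95 mm above its base. It starts beyond the tray or to its left (it may have changed places with the jar)
- spares_jar: bystander: clear glass jar; origin at the centre of its underside; leave it where it is
- cassette: bystander: silver sprocket cassette, 100 mm across; origin at the centre of its underside; leave it where it is
- brake_pad_box: bystander: red and white carton, 60x90x28; origin at the centre of its underside; leave it where it is
- grease_tube: bystander: white grease tube with a red cap; origin at the centre of its underside; leave it where it is
- screwdriver: bystander: red-handled screwdriver; origin at the centre of its underside; leave it where it is

How it is judged:
By the outcome, as a careful person would: the job done as asked, in the order asked, and still so for the second after the job is handed in, with the robot touching nothing.
It also fails if it takes over 72 s, if anything falls off the work surface, if the arm or the gripper's body presses on something with over 40 N, if the wrist force passes 120 N, or if a joint passes its speed limit or range.

## Working session

There is one attempt and no reset: what is moved stays moved. The work goes in short steps, Python scripts to look and compute and a tool call to move; the robot and the scene stay as the last step left them, time stands still between calls to the robot, and variables do not carry over. Pictures are saved under pics/ and viewed, at most 10 in all, crops included, and the job is handed in when it is done.

Besides the shell and the picture viewer there is one more tool, called after "Call:" as name(argument=value, ...), one argument or row to a line, values as JSON. play_rows: Moves the arm, as the interface text tells. Its arguments: {"type":"object","properties":{"plan":{"type":"array","items":{"type":"array","items":{"type":"number"}}},"grip":{"type":"number"}},"required":["plan"]}

```bash
mkdir -p pics; ls
cat > look.py <<'E'
import cv2,sys
from plant import *
def save(cam,fn):
    s=snapshot(cam); cv2.imwrite('pics/'+fn,cv2.cvtColor(s['frame'],cv2.COLOR_RGB2BGR)); return s
E
python3 - <<'E'
from look import *
import numpy as np
o=get_obs(); print(o)
for cam in ['scene','top']:
    s=save(cam,cam+'0.png'); print(cam,s['position'],s['attitude'],s['fx'])
    for t in ['mouth','grille','stand','tray','tray_grip','oil_bottle','spares_jar','cassette','brake_pad_box','grease_tube','screwdriver','pin']:
        r=spot_point(cam,t)
        print(t,[(np.round(a['position'],3),round(a['score'],2)) for a in r[:2]])
import cv2
a=cv2.imread('pics/scene0.png');b=cv2.imread('pics/top0.png')
E
```

```text
pics
{'clock': 0.0, 'joint_pos': array([ 9.17946857e+01,  2.05928977e+01,  6.36356510e-01, -2.03780387e-02,
       -7.01340601e+01, -1.65069872e+01]), 'qvel': array([ 0.06694867, -0.06882312, -0.02197083,  0.10946453,  0.02119958,
        0.013928  ]), 'tau': array([-5.14579770e-04, -5.82719886e+01,  2.93049413e+01,  6.99698031e+00,
        6.92967908e-03, -1.53584938e-04]), 'tool_pos': array([0.17133033, 0.65245453, 0.24462494]), 'orientation': array([ 1.79907689e+02, -7.37814764e-03, -1.47192356e+01]), 'force': array([-0.19230256, -0.32985606,  0.28697178]), 'moment': array([-0.00128203, -0.00864607, -0.01331817]), 'gripper_force': 0.0, 'opening': 0.08792563806888572}
scene [-0.39293548 -0.5810359   1.48245407] [-143.37965742   -0.45082294  -57.84041316] 409.8731610228106
mouth [(array([ 0.524, -0.208,  0.016]), 0.74)]
grille [(array([ 0.52 , -0.299,  0.04 ]), 0.69)]
stand [(array([ 0.52 , -0.296,  0.001]), 0.94)]
tray [(array([0.449, 0.064, 0.001]), 0.76)]
tray_grip [(array([0.477, 0.17 , 0.034]), 0.56)]
oil_bottle [(array([0.662, 0.   , 0.002]), 0.52)]
spares_jar [(array([ 0.408,  0.284, -0.001]), 0.76)]
cassette [(array([ 0.607, -0.502, -0.001]), 0.79)]
brake_pad_box [(array([ 0.44 , -0.499, -0.003]), 0.87)]
grease_tube [(array([ 0.379,  0.48 , -0.002]), 0.55)]
screwdriver [(array([ 0.49 ,  0.475, -0.001]), 0.58)]Traceback (most recent call last):
  File "<stdin>", line 7, in <module>
ValueError: it knows: bay, brake_pad_box, cassette, grease_tube, grille, mouth, oil_bottle, screwdriver, spares_jar, stand, tray, tray_grip
```

Run:
```python
from look import *
import numpy as np
s=save('top','top0.png'); print(s['position'],s['attitude'],s['fx'])
for t in ['mouth','grille','stand','tray','tray_grip','oil_bottle','bay','spares_jar']:
        r=spot_point('top',t)
        print(t,[(np.round(a['position'],4),round(a['score'],2)) for a in r[:2]])
```

```text
[ 2.80165042e-01 -1.06086809e-03  1.56853744e+00] [-170.13983386   -1.03486975  -91.37125053] 459.1346886648604
mouth [(array([ 0.524 , -0.2052,  0.0129]), 0.91), (array([0.4078, 0.2864, 0.0012]), 0.59)]
grille [(array([ 0.5211, -0.2957,  0.0401]), 0.79)]
stand [(array([ 0.5196, -0.2962,  0.0037]), 0.79), (array([ 0.4865,  0.4819, -0.0037]), 0.67)]
tray [(array([ 0.5222, -0.2962,  0.0373]), 0.23)]
tray_grip [(array([0.4754, 0.1692, 0.0336]), 0.8)]
oil_bottle [(array([ 6.598e-01, -6.000e-04, -2.600e-03]), 0.65), (array([0.3813, 0.4792, 0.0022]), 0.61)]
bay [(array([ 0.513 , -0.3513,  0.0097]), 0.94)]
spares_jar [(array([0.41  , 0.287 , 0.0008]), 0.67)]
```

View pics/top0.png

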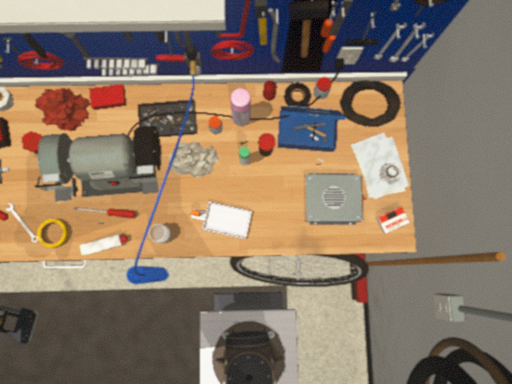

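View pics/scene0.png

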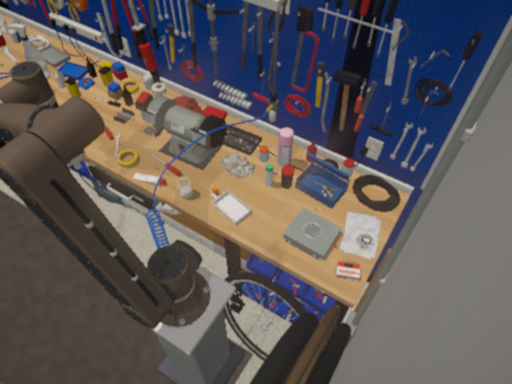

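The top view shows the stand at (333,198), the tray at (227,219) with its orange grip at (197,214), and the green-capped bottle at (244,155) with a red item close by at (266,144). I'll measure the stand and tray yaw from their outlines.

```bash
cat >> look.py <<'E'
import numpy as np
from scipy.spatial.transform import Rotation as R
def unproj(s,px,z):
    px=np.atleast_2d(px).astype(float)
    d=np.c_[(px[:,0]-s['cx'])/s['fx'],(px[:,1]-s['cy'])/s['fy'],np.ones(len(px))]
    a=np.array(s['attitude']); Rm=R.from_euler('xyz',a,degrees=True).as_matrix() if a.size==3 else a
    d=d@Rm.T; p=np.array(s['position']); return p+d*((z-p[2])/d[:,2])[:,None]
def outline(s,mask,z):
    c=max(cv2.findContours(mask.astype('uint8'),cv2.RETR_EXTERNAL,cv2.CHAIN_APPROX_NONE)[0],key=cv2.contourArea)
    w=unproj(s,cv2.convexHull(c)[:,0],z)[:,:2]
    (ctr,size,ang)=cv2.minAreaRect((w*1000).astype('float32')); return np.round(ctr,1),np.round(size,1),round(ang,2)
E
python3 - <<'E'
from look import *
s=snapshot('top'); f=s['frame'].astype(int); 
print(unproj(s,[[333,198],[227,219],[244,155]],0.03), f[210,315],f[219,227],f[214,197],f[230,250],f[245,300])
r,g,b=f[...,0],f[...,1],f[...,2]
X,Y=np.meshgrid(range(512),range(384))
grey=(abs(r-b)<30)&(Y>165)&(Y<230)&(X>298)&(X<368)
grey2=(r-b<40)&(r>100)&(Y>195)&(Y<245)&(X>200)&(X<260)
print('stand',grey.sum(),outline(s,grey,.035)); print('tray',grey2.sum(),outline(s,grey2,.022))
cr=np.hstack([cv2.resize(s['frame'][190:250,180:270],None,fx=4,fy=4),cv2.resize(s['frame'][165:225,290:380],None,fx=4,fy=4)])
m=np.hstack([cv2.resize((grey2*255).astype('uint8')[190:250,180:270],None,fx=4,fy=4),cv2.resize((grey*255).astype('uint8')[165:225,290:380],None,fx=4,fy=4)])
cv2.imwrite('pics/c.png',np.vstack([cr[...,::-1],np.dstack([m]*3)]))
E
```

```text
[[ 5.15618438e-01 -2.99821484e-01  3.00000000e-02]
 [ 4.51770377e-01  6.14082598e-02  3.00000000e-02]
 [ 6.71976979e-01 -9.97833402e-05  3.00000000e-02]] [161 164 152] [249 247 241] [240 125  40] [197 150  97] [189 142  94]
stand 2770 (array([ 513.8, -301.5]), array([186.9, 168.3]), 88.85)
tray 1295 (array([452.4,  70.1]), array([167.9,  97. ]), 76.26)
```

View pics/c.png

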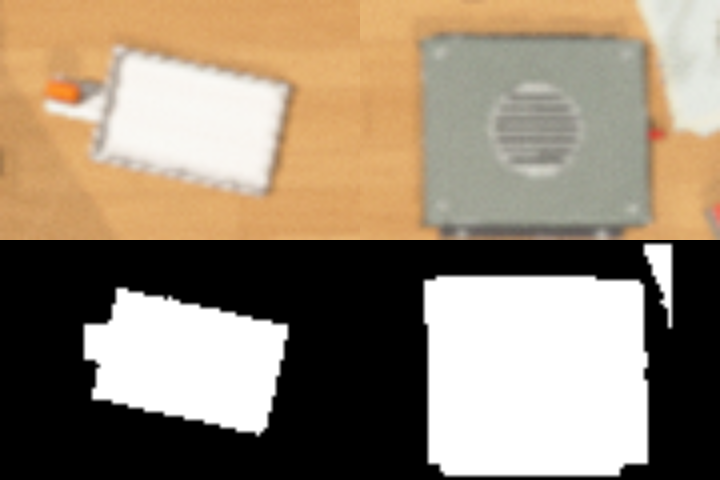

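The crop shows the tray rotated by about 12°, the stand nearly square with its rivets visible, and the red pin's rear end at crop (655,133). I'll refine this using the stand corners and rivets and the tray corners.

Run:
```python
from look import *
s=snapshot('top')
f=lambda L,ox,oy,x0: np.array([[(x-x0+.5)/4+ox-.5,(y+.5)/4+oy-.5] for x,y in L])
a=lambda p,q: np.degrees(np.arctan2(*(q-p)[1::-1]))
for n,L,ox,oy,x0,z in [('rivets',[(440,52),(628,52),(632,208),(445,207)],290,165,360,.035),('corners',[(421,36),(643,37),(651,224),(425,224)],290,165,360,.035),('tray',[(118,47),(290,85),(268,193),(95,158)],180,190,0,.022)]:
    w=unproj(s,f(L,ox,oy,x0),z)[:,:2]
    print(n,w.round(4).tolist(),'ctr',w.mean(0).round(4),'x-ang',a(w[0],w[1]).round(2),a(w[3],w[2]).round(2),'cross',a(w[3],w[0]).round(2),a(w[2],w[1]).round(2), [round(np.linalg.norm(w[i]-w[i-1]),4) for i in range(4)])
```

```text
rivets [[0.5869, -0.2225], [0.5836, -0.3837], [0.4496, -0.3787], [0.4539, -0.2208]] ctr [ 0.5185 -0.3014] x-ang -91.16 -91.56 cross -0.72 -2.1 [np.float64(0.133), np.float64(0.1612), np.float64(0.1341), np.float64(0.158)]
corners [[0.6012, -0.2069], [0.5965, -0.3974], [0.4357, -0.394], [0.4399, -0.2034]] ctr [ 0.5183 -0.3004] x-ang -91.41 -91.26 cross -1.24 -1.22 [np.float64(0.1613), np.float64(0.1906), np.float64(0.1608), np.float64(0.1906)]
tray [[0.5142, 0.1216], [0.4785, -0.0238], [0.3876, -0.0032], [0.4202, 0.1416]] ctr [0.4501 0.059 ] x-ang -103.79 -102.7 cross -11.99 -12.74 [np.float64(0.096), np.float64(0.1497), np.float64(0.0932), np.float64(0.1484)]
```

Call:
play_rows(
  plan=[
    [0, 0, -1, 0, 0, 6.8],
    [0, 0, -1, 0, 0, 6.8],
    [0, 0, -1, 0, 0, 6.8],
    [0, 0, -1, 0, 0, 6.8],
    [0, 0, -1, 0, 0, 6.8],
    [0, 0, -1, 0, 0, 6.8],
    [0, 0, -1, 0, 0, 6.8],
    [0, 0, -1, 0, 0, 6.8],
    [0, 0, -1, 0, 0, 6.8],
    [0, 0, -1, 0, 0, 6.8],
    [0, 0, -1, 0, 0, 6.8],
    [0, 0, -1, 0, 0, 6.8],
    [0, 0, -1, 0, 0, 6.8],
  ],
  grip=5,
)

```text
clock: 2.23
tool_pos: [0.1715, 0.6528, 0.3761]
orientation: [180.0, 0.0, -103.5]
force: [-1.2, 0.3, -0.6]
opening: 0.0497
gripper_force: 0.0
```

Call:
play_rows(
  plan=[
    [2.4, -2.4, 0, 0, 0, 0],
    [2.5, -2.5, 0, 0, 0, 0],
    [2.5, -2.5, 0, 0, 0, 0],
    [2.5, -2.5, 0, 0, 0, 0],
    [2.5, -2.5, 0, 0, 0, 0],
    [2.5, -2.5, 0, 0, 0, 0],
    [2.5, -2.5, 0, 0, 0, 0],
    [2.5, -2.5, 0, 0, 0, 0],
    [2.5, -2.5, 0, 0, 0, 0],
    [2.5, -2.5, 0, 0, 0, 0],
    [2.5, -2.5, 0, 0, 0, 0],
    [2.5, -2.5, 0, 0, 0, 0],
    [2.5, -2.5, 0, 0, 0, 0],
    [2.5, -2.5, 0, 0, 0, 0],
    [2.5, -2.5, 0, 0, 0, 0],
    [2.5, -2.5, 0, 0, 0, 0],
  ],
)

```text
clock: 3.57
tool_pos: [0.47, 0.1721, 0.376]
orientation: [-180.0, 0.0, -103.1]
force: [0.6, 0.5, -0.2]
opening: 0.05
gripper_force: 0.0
```

Run:
```python
from look import *
s=save('wrist','w1.png'); o=get_obs()
print(o['clock'],o['tool_pos'],o['orientation'],o['joint_pos'].round(1),o['force'],s['position'],s['attitude'])
for t in ['tray_grip','tray','oil_bottle']: print(t,[(a['position'].round(4) if hasattr(a['position'],'round') else a['position'],a['score']) for a in spot_point('wrist',t)[:2]])
```

```text
3.6167 [0.47200716 0.1681798  0.37588216] [-1.79940008e+02 -7.29844339e-02 -1.03210629e+02] [ 42.2   0.4  -7.8   0.1 -81.9 -55.4] [ 1.98359651 -1.75239069  1.18579847] [0.45511015 0.10510695 0.5164564 ] [1.65182093e+02 6.53284052e-02 1.66916813e+02]
tray_grip [([0.4739, 0.1715, 0.0344], 0.57)]
tray [([0.4516, 0.0671, 0.0029], 0.91)]
oil_bottle [([0.6652, 0.0009, 0.0011], 0.62)]
```

View pics/w1.png

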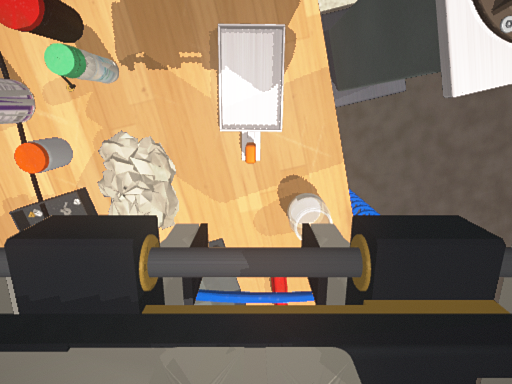

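The wrist view shows the tray at cols 219–284, rows 25–130, nearly aligned with the tool, and the orange grip at (250,153). The hose is far off, near the bottom.

Run:
```python
from look import *
s=snapshot('wrist'); f=s['frame'].astype(int); r,g,b=f[...,0],f[...,1],f[...,2]
X,Y=np.meshgrid(range(512),range(384))
m=(r>180)&(b<90)&(r-g>60)&(X>235)&(X<268)&(Y>135)&(Y<170)
ys,xs=np.nonzero(m); print(len(xs),xs.min(),xs.max(),ys.min(),ys.max(), unproj(s,[xs.mean(),ys[ys<152].mean() if (ys<152).any() else ys.mean()],.048))
print(unproj(s,[[xs.mean(),ys.min()],[xs.mean(),ys.max()]],.048))
w=unproj(s,[[219,25],[284,25],[282,130],[220,130]],.022)[:,:2]; print(w,w.mean(0))
a=lambda p,q: np.degrees(np.arctan2(*(q-p)[1::-1])); print(a(w[3],w[0]),a(w[2],w[1]),a(w[1],w[0]),a(w[2],w[3]))
```

```text
172 245 254 145 162 [[0.4750367  0.15970652 0.048     ]]
[[0.47398334 0.15531005 0.048     ]
 [0.47987566 0.1799032  0.048     ]]
[[ 0.47796869 -0.01679297]
 [ 0.3881897   0.00435943]
 [ 0.4213814   0.14710276]
 [ 0.5141571   0.12525864]] [0.45042422 0.06498197]
-104.29239154710784 -103.09021109565953 -13.257412134099608 -13.249033505263823
```

Call:
play_rows(
  plan=[
    [0, -0.3, 3, 0, 0, 0],
    [0, 0, 3, 0, 0, 0],
    [0, 0, 3, 0, 0, 0],
    [0, 0, 3, 0, 0, 0],
    [0, 0, 3, 0, 0, 0],
    [0, 0, 3, 0, 0, 0],
    [0, 0, 3, 0, 0, 0],
    [0, 0, 3, 0, 0, 0],
    [0, 0, 2.5, 0, 0, 0],
    [0, 0, 2.5, 0, 0, 0],
    [0, 0, 2, 0, 0, 0],
    [0, 0, 1.6, 0, 0, 0],
    [0, 0, 1, 0, 0, 0],
    [0, 0, 0.6, 0, 0, 0],
    [0, 0, 0, 0, 0, 0],
  ],
)

```text
clock: 5.07
tool_pos: [0.4715, 0.1737, 0.0325]
orientation: [179.9, -0.1, -103.0]
force: [-0.6, -0.0, 0.5]
opening: 0.0501
gripper_force: 0.0
```

Call:
play_rows(
  plan=[
    [0, 0, 0, 0, 0, 0],
    [0, 0, 0, 0, 0, 0],
    [0, 0, 0, 0, 0, 0],
    [0, 0, 0, 0, 0, 0],
    [0, 0, 0, 0, 0, 0],
    [0, 0, 0, 0, 0, 0],
  ],
  grip=0.5,
)

```text
clock: 5.57
tool_pos: [0.473, 0.1733, 0.0341]
orientation: [-179.9, 0.1, -103.1]
force: [2.8, -1.0, 2.8]
opening: 0.016
gripper_force: 30.0
```

Call:
play_rows(
  plan=[
    [0, 0, 0, 0, 0, -1],
    [0, 0, 0, 0, 0, -1.2],
    [0, 0, 0, 0, 0, -1.2],
    [0, 0, 0, 0, 0, -1.2],
    [0, 0, 0, 0, 0, -1.2],
    [0, 0, 0, 0, 0, -1.2],
    [0, 0, 0, 0, 0, -1.2],
    [0, 0, 0, 0, 0, -1.2],
    [0, 0, 0, 0, 0, -1.2],
    [0, 0, 0, 0, 0, -1.2],
    [0, 0, 0, 0, 0, 0],
  ],
)

```text
clock: 6.48
tool_pos: [0.4725, 0.1729, 0.0341]
orientation: [-180.0, 0.0, -91.2]
force: [-2.2, -0.6, 7.8]
opening: 0.016
gripper_force: 29.9
```

Call:
play_rows(
  plan=[
    [0.88, -0.28, 0, 0, 0, 0],
    [0.88, -0.28, 0, 0, 0, 0],
    [0.88, -0.28, 0, 0, 0, 0],
    [0.88, -0.28, 0, 0, 0, 0],
    [0.88, -0.28, 0, 0, 0, 0],
    [0.88, -0.28, 0, 0, 0, 0],
    [0.88, -0.28, 0, 0, 0, 0],
    [0.88, -0.28, 0, 0, 0, 0],
    [0.88, -0.28, 0, 0, 0, 0],
    [0.88, -0.28, 0, 0, 0, 0],
    [0.88, -0.28, 0, 0, 0, 0],
    [0.88, -0.28, 0, 0, 0, 0],
    [0.88, -0.28, 0, 0, 0, 0],
    [0.88, -0.28, 0, 0, 0, 0],
    [0.88, -0.28, 0, 0, 0, 0],
    [0.88, -0.28, 0, 0, 0, 0],
    [0.88, -0.28, 0, 0, 0, 0],
    [0.88, -0.28, 0, 0, 0, 0],
    [0.88, -0.28, 0, 0, 0, 0],
    [0.88, -0.28, 0, 0, 0, 0],
  ],
)

```text
clock: 8.15
tool_pos: [0.525, -0.0047, 0.0341]
orientation: [-179.9, 0.0, -91.3]
force: [-0.4, 5.1, 6.8]
opening: 0.0159
gripper_force: 29.9
```

Run:
```python
from look import *
s=save('wrist','w2.png'); o=get_obs(); t=snapshot('top')
print(o['clock'],o['tool_pos'],o['orientation'],o['force'],o['moment'])
c=cv2.resize(t['frame'][150:240,230:380],None,fx=5,fy=5,interpolation=cv2.INTER_CUBIC)[...,::-1]
cv2.imwrite('pics/t2.png',c)
np.save('t2.npy',t,allow_pickle=True); np.save('w2.npy',s,allow_pickle=True)
```

```text
8.2 [ 0.52532132 -0.00585475  0.03412361] [-1.79930827e+02  1.81554604e-02 -9.13125102e+01] [ 1.82242508 -3.25411236  4.76492755] [-0.56861491 -0.41206147  0.0014205 ]
```

View pics/t2.png

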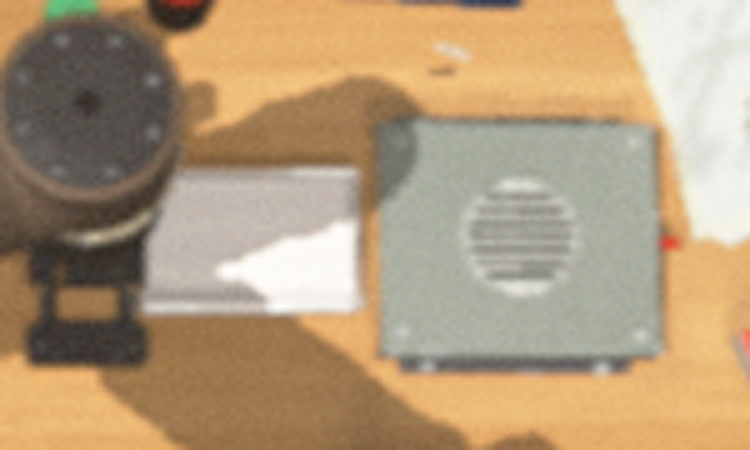

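View pics/w2.png

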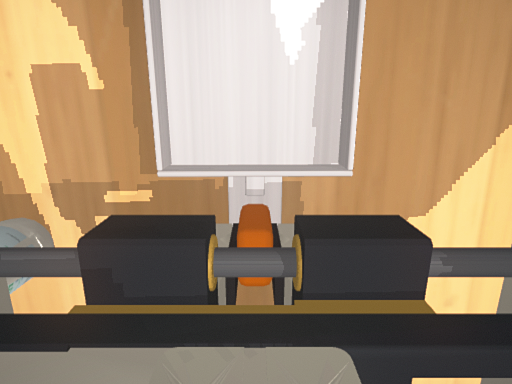

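The top crop shows the tray's far end at (360,167)–(358,308), just short of the stand's mouth edge at x≈378. The wrist view shows the grip held squarely.

Run:
```python
from look import *
t=np.load('t2.npy',allow_pickle=True).item()
f=lambda L: np.array([[(x+.5)/5+229.5,(y+.5)/5+149.5] for x,y in L])
st=unproj(t,f([(378,118),(655,120),(662,356),(380,356)]),.035)[:,:2]
tr=unproj(t,f([(200,168),(361,166),(359,310),(150,313)]),.022)[:,:2]
c=st.mean(0); a=lambda p,q: np.degrees(np.arctan2(*(q-p)[1::-1]))
print(c,a(st[0],st[1]),a(st[3],st[2]),a(st[3],st[0]),a(st[2],st[1]))
print('tray ang',a(tr[0],tr[1]),a(tr[3],tr[2]))
th=np.radians(-91.3); M=np.array([[np.cos(th),np.sin(th)],[-np.sin(th),np.cos(th)]])
print('stand corners',((st-c)@M.T*1000).round(1).tolist()); print('tray in stand',((tr-c)@M.T*1000).round(1).tolist())
```

```text
[ 0.5186426  -0.30033346] -91.5726558650483 -91.26084817052723 -1.9727190477115994 -1.9655508206450574
tray ang -90.45052698705925 -90.41368980491849
stand corners [[-94.2, 81.9], [96.1, 81.0], [94.2, -81.4], [-96.1, -81.5]]
tray in stand [[-215.6, 49.3], [-104.9, 50.9], [-108.1, -48.7], [-250.2, -50.9]]
```

Call:
play_rows(
  plan=[
    [0.4, 0, 0, 0, 0, 0],
    [0.5, 0, 0, 0, 0, 0],
    [0.5, 0, 0, 0, 0, 0],
    [0.5, 0, 0, 0, 0, 0],
    [0.5, 0, 0, 0, 0, 0],
    [0.5, 0, 0, 0, 0, 0],
    [0.3, 0, 0, 0, 0, 0],
    [0, 0, 0, 0, 0, 0],
    [0, 0, 0, 0, 0, 0],
  ],
)

```text
clock: 9.0
tool_pos: [0.5243, -0.037, 0.0341]
orientation: [-179.9, 0.0, -91.3]
force: [0.1, -1.3, 6.2]
opening: 0.016
gripper_force: 29.9
```

Call:
play_rows(
  plan=[
    [0.15, 0, 0, 0, 0, 0],
    [0.15, 0, 0, 0, 0, 0],
    [0.15, 0, 0, 0, 0, 0],
    [0.15, 0, 0, 0, 0, 0],
  ],
)

```text
clock: 9.33
tool_pos: [0.5242, -0.0423, 0.0341]
orientation: [-179.9, 0.0, -91.3]
force: [-0.7, 5.0, 5.8]
opening: 0.0158
gripper_force: 29.9
```

Call:
play_rows(
  plan=[
    [0.1, 0, 0, 0, 0, 0],
    [0.1, 0, 0, 0, 0, 0],
    [0.1, 0, 0, 0, 0, 0],
  ],
)

```text
clock: 9.58
tool_pos: [0.5242, -0.0453, 0.0341]
orientation: [-179.9, 0.0, -91.3]
force: [0.4, 5.1, 6.0]
opening: 0.0158
gripper_force: 29.9
```

Call:
play_rows(
  plan=[
    [0.1, 0, 0, 0, 0, 0],
    [0.1, 0, 0, 0, 0, 0],
    [0.1, 0, 0, 0, 0, 0],
  ],
)

```text
clock: 9.83
tool_pos: [0.5241, -0.0483, 0.0341]
orientation: [-179.9, 0.0, -91.3]
force: [0.3, 5.1, 5.9]
opening: 0.0159
gripper_force: 29.9
```

Call:
play_rows(
  plan=[
    [0.1, 0, 0, 0, 0, 0],
    [0.1, 0, 0, 0, 0, 0],
  ],
)

```text
clock: 10.0
tool_pos: [0.524, -0.0503, 0.0341]
orientation: [-179.9, 0.0, -91.3]
force: [0.3, 4.7, 6.8]
opening: 0.0159
gripper_force: 29.9
```

Call:
play_rows(
  plan=[
    [0.1, 0, 0, 0, 0, 0],
    [0.1, 0, 0, 0, 0, 0],
  ],
)

```text
clock: 10.17
tool_pos: [0.524, -0.0523, 0.0341]
orientation: [-179.9, 0.0, -91.3]
force: [0.1, 4.5, 6.6]
opening: 0.016
gripper_force: 29.9
```

Call:
play_rows(
  plan=[
    [0.1, 0, 0, 0, 0, 0],
    [0.05, 0, 0, 0, 0, 0],
  ],
)

```text
clock: 10.33
tool_pos: [0.524, -0.0539, 0.0341]
orientation: [-179.9, 0.0, -91.3]
force: [0.7, 4.1, 6.8]
opening: 0.0155
gripper_force: 29.9
```

Call:
play_rows(
  plan=[
    [0.1, 0, 0, 0, 0, 0],
    [0.05, 0, 0, 0, 0, 0],
  ],
)

```text
clock: 10.5
tool_pos: [0.5239, -0.0553, 0.0341]
orientation: [-179.9, 0.0, -91.3]
force: [0.3, 4.0, 6.1]
opening: 0.0155
gripper_force: 29.9
```

Call:
play_rows(
  plan=[
    [0.1, 0, 0, 0, 0, 0],
    [0.05, 0, 0, 0, 0, 0],
  ],
)

```text
clock: 10.67
tool_pos: [0.5239, -0.0568, 0.0341]
orientation: [-179.9, 0.0, -91.3]
force: [-0.6, 4.2, 5.7]
opening: 0.0155
gripper_force: 29.9
```

Call:
play_rows(
  plan=[
    [0.1, 0, 0, 0, 0, 0],
    [0.05, 0, 0, 0, 0, 0],
  ],
)

```text
clock: 10.83
tool_pos: [0.5238, -0.0584, 0.0341]
orientation: [-179.9, 0.0, -91.3]
force: [-0.4, 4.2, 6.8]
opening: 0.016
gripper_force: 29.9
```

Call:
play_rows(
  plan=[
    [0.1, 0, 0, 0, 0, 0],
    [0, 0, 0, 0, 0, 0],
  ],
)

```text
clock: 11.0
tool_pos: [0.5238, -0.0594, 0.0341]
orientation: [-179.9, 0.0, -91.3]
force: [0.0, 4.2, 7.4]
opening: 0.016
gripper_force: 30.0
```

Call:
play_rows(
  plan=[
    [0.1, 0, 0, 0, 0, 0],
    [0, 0, 0, 0, 0, 0],
  ],
)

```text
clock: 11.17
tool_pos: [0.5237, -0.0602, 0.0341]
orientation: [-179.9, 0.1, -91.3]
force: [-0.6, 5.9, 7.2]
opening: 0.0152
gripper_force: 30.0
```

Call:
play_rows(
  plan=[
    [0.1, 0, 0, 0, 0, 0],
    [0, 0, 0, 0, 0, 0],
  ],
)

```text
clock: 11.33
tool_pos: [0.5236, -0.0611, 0.0341]
orientation: [-179.9, 0.1, -91.3]
force: [-1.2, 7.1, 7.0]
opening: 0.0158
gripper_force: 30.1
```

Call:
play_rows(
  plan=[
    [0.1, 0, 0, 0, 0, 0],
    [0, 0, 0, 0, 0, 0],
  ],
)

```text
clock: 11.5
tool_pos: [0.5234, -0.062, 0.0341]
orientation: [-179.9, 0.1, -91.4]
force: [-2.3, 7.6, 7.8]
opening: 0.0154
gripper_force: 30.1
```

Call:
play_rows(
  plan=[
    [0, 0.1, 0, 0, 0, 0],
    [0, 0.05, 0, 0, 0, 0],
    [0, 0, 0, 0, 0, 0],
  ],
)

```text
clock: 11.75
tool_pos: [0.5223, -0.0621, 0.0341]
orientation: [-179.9, 0.0, -91.3]
force: [-0.9, 5.1, 6.6]
opening: 0.0158
gripper_force: 30.0
```

Call:
play_rows(
  plan=[
    [0.1, 0, 0, 0, 0, 0],
    [0, 0, 0, 0, 0, 0],
  ],
)

```text
clock: 11.92
tool_pos: [0.5221, -0.0631, 0.0341]
orientation: [-179.9, 0.1, -91.3]
force: [-1.3, 6.2, 6.7]
opening: 0.0157
gripper_force: 30.1
```

Call:
play_rows(
  plan=[
    [0.1, 0, 0, 0, 0, 0],
    [0, 0, 0, 0, 0, 0],
  ],
)

```text
clock: 12.08
tool_pos: [0.5221, -0.0635, 0.0341]
orientation: [-179.9, 0.1, -91.3]
force: [-1.8, 11.4, 7.9]
opening: 0.0162
gripper_force: 30.0
```

Call:
play_rows(
  plan=[
    [0, 0.1, 0, 0, 0, 0],
    [0, 0.1, 0, 0, 0, 0],
    [0, 0, 0, 0, 0, 0],
  ],
)

```text
clock: 12.33
tool_pos: [0.5204, -0.064, 0.0341]
orientation: [-179.9, 0.0, -91.3]
force: [0.9, 3.6, 5.6]
opening: 0.0158
gripper_force: 30.0
```

Call:
play_rows(
  plan=[
    [0.05, 0, 0, 0, 0, 0],
    [0, 0, 0, 0, 0, 0],
  ],
)

```text
clock: 12.5
tool_pos: [0.5203, -0.0647, 0.0341]
orientation: [-179.9, 0.0, -91.3]
force: [0.9, 4.9, 7.0]
opening: 0.0159
gripper_force: 30.0
```

```bash
python3 -c "
from plant import *
o=get_obs();print(o['force'],o['moment'],o['tool_pos'],o['orientation'])"
```

```text
[0.93458777 4.85200034 6.97162697] [ 1.86856431  0.010953   -0.06315004] [ 0.52029212 -0.06466977  0.03413735] [-1.79902093e+02  3.38720975e-02 -9.12975893e+01]
```

Call:
play_rows(
  plan=[
    [0.1, 0, 0, 0, 0, 0],
    [0, 0, 0, 0, 0, 0],
  ],
)

```text
clock: 12.67
tool_pos: [0.5202, -0.0658, 0.0341]
orientation: [-179.9, 0.0, -91.3]
force: [0.2, 4.6, 5.6]
opening: 0.0161
gripper_force: 30.0
```

Call:
play_rows(
  plan=[
    [0.1, 0, 0, 0, 0, 0],
    [0, 0, 0, 0, 0, 0],
  ],
)

```text
clock: 12.83
tool_pos: [0.5201, -0.0668, 0.0341]
orientation: [-179.9, 0.0, -91.3]
force: [-0.1, 3.0, 7.2]
opening: 0.016
gripper_force: 30.0
```

Call:
play_rows(
  plan=[
    [0.1, 0, 0, 0, 0, 0],
    [0, 0, 0, 0, 0, 0],
  ],
)

```text
clock: 13.0
tool_pos: [0.5201, -0.0678, 0.0341]
orientation: [-179.9, 0.0, -91.3]
force: [0.2, 3.9, 6.6]
opening: 0.0157
gripper_force: 30.0
```

Free again. I'll go on in slightly longer steps.

Call:
play_rows(
  plan=[
    [0.1, 0, 0, 0, 0, 0],
    [0.1, 0, 0, 0, 0, 0],
    [0.1, 0, 0, 0, 0, 0],
  ],
)

```text
clock: 13.25
tool_pos: [0.52, -0.0707, 0.0341]
orientation: [-179.9, 0.0, -91.3]
force: [-0.4, 4.7, 7.0]
opening: 0.0156
gripper_force: 30.0
```

Call:
play_rows(
  plan=[
    [0.1, 0, 0, 0, 0, 0],
    [0.1, 0, 0, 0, 0, 0],
    [0.1, 0, 0, 0, 0, 0],
  ],
)

```text
clock: 13.5
tool_pos: [0.52, -0.0737, 0.0341]
orientation: [-179.9, 0.0, -91.3]
force: [-0.9, 4.5, 6.2]
opening: 0.0155
gripper_force: 30.0
```

Call:
play_rows(
  plan=[
    [0.1, 0.03, 0, 0, 0, 0],
    [0.15, 0, 0, 0, 0, 0],
    [0.15, 0, 0, 0, 0, 0],
  ],
)

```text
clock: 13.75
tool_pos: [0.5196, -0.0777, 0.0341]
orientation: [-179.9, 0.0, -91.3]
force: [-0.3, 5.5, 7.4]
opening: 0.0155
gripper_force: 30.0
```

Call:
play_rows(
  plan=[
    [0.15, 0, 0, 0, 0, 0],
    [0.15, 0, 0, 0, 0, 0],
    [0.15, 0, 0, 0, 0, 0],
  ],
)

```text
clock: 14.0
tool_pos: [0.5195, -0.0823, 0.0341]
orientation: [-179.9, 0.0, -91.3]
force: [-0.7, 4.8, 5.9]
opening: 0.0161
gripper_force: 30.0
```

Call:
play_rows(
  plan=[
    [0.15, 0.02, 0, 0, 0, 0],
    [0.2, 0, 0, 0, 0, 0],
    [0.2, 0, 0, 0, 0, 0],
    [0.2, 0, 0, 0, 0, 0],
  ],
)

```text
clock: 14.33
tool_pos: [0.5191, -0.0898, 0.0341]
orientation: [-179.9, 0.0, -91.3]
force: [0.2, 4.9, 7.2]
opening: 0.0158
gripper_force: 30.0
```

Call:
play_rows(
  plan=[
    [0.2, 0, 0, 0, 0, 0],
    [0.2, 0, 0, 0, 0, 0],
    [0.2, 0, 0, 0, 0, 0],
    [0.2, 0, 0, 0, 0, 0],
  ],
)

```text
clock: 14.67
tool_pos: [0.5189, -0.0978, 0.0341]
orientation: [-179.9, 0.0, -91.3]
force: [0.2, 5.0, 7.3]
opening: 0.0162
gripper_force: 30.0
```

Call:
play_rows(
  plan=[
    [0.2, 0, 0, 0, 0, 0],
    [0.2, 0, 0, 0, 0, 0],
    [0.2, 0, 0, 0, 0, 0],
    [0.2, 0, 0, 0, 0, 0],
    [0.2, 0, 0, 0, 0, 0],
  ],
)

```text
clock: 15.08
tool_pos: [0.5186, -0.1078, 0.0341]
orientation: [-179.9, 0.0, -91.3]
force: [1.0, 5.0, 8.1]
opening: 0.0159
gripper_force: 30.0
```

Call:
play_rows(
  plan=[
    [0.2, 0, 0, 0, 0, 0],
    [0.2, 0, 0, 0, 0, 0],
    [0.2, 0, 0, 0, 0, 0],
    [0.2, 0, 0, 0, 0, 0],
    [0.2, 0, 0, 0, 0, 0],
  ],
)

```text
clock: 15.5
tool_pos: [0.5184, -0.1178, 0.0341]
orientation: [-179.9, 0.0, -91.3]
force: [-0.1, 4.6, 7.3]
opening: 0.0158
gripper_force: 30.0
```

Call:
play_rows(
  plan=[
    [0.2, 0, 0, 0, 0, 0],
    [0.2, 0, 0, 0, 0, 0],
    [0.2, 0, 0, 0, 0, 0],
    [0.2, 0, 0, 0, 0, 0],
    [0.2, 0, 0, 0, 0, 0],
  ],
)

```text
clock: 15.92
tool_pos: [0.5181, -0.1278, 0.0341]
orientation: [-179.9, 0.0, -91.3]
force: [0.3, 4.7, 7.6]
opening: 0.0162
gripper_force: 30.0
```

Call:
play_rows(
  plan=[
    [0.2, 0, 0, 0, 0, 0],
    [0.2, 0, 0, 0, 0, 0],
    [0.2, 0, 0, 0, 0, 0],
    [0.2, 0, 0, 0, 0, 0],
    [0.1, 0, 0, 0, 0, 0],
  ],
)

```text
clock: 16.33
tool_pos: [0.5179, -0.1369, 0.0341]
orientation: [-179.9, 0.0, -91.3]
force: [-0.2, 4.9, 5.9]
opening: 0.0155
gripper_force: 30.0
```

Call:
play_rows(
  plan=[
    [0.2, 0, 0, 0, 0, 0],
    [0.2, 0, 0, 0, 0, 0],
    [0.2, 0, 0, 0, 0, 0],
    [0.2, 0, 0, 0, 0, 0],
    [0.2, 0, 0, 0, 0, 0],
  ],
)

```text
clock: 16.75
tool_pos: [0.5176, -0.1468, 0.0341]
orientation: [-179.9, 0.0, -91.3]
force: [-0.1, 5.8, 7.2]
opening: 0.0161
gripper_force: 30.0
```

Call:
play_rows(
  plan=[
    [0.1, 0, 0, 0, 0, 0],
    [0.1, 0, 0, 0, 0, 0],
    [0.1, 0, 0, 0, 0, 0],
  ],
)

```text
clock: 17.0
tool_pos: [0.5175, -0.1498, 0.0341]
orientation: [-179.9, 0.0, -91.3]
force: [0.3, 6.3, 7.4]
opening: 0.0162
gripper_force: 30.0
```

Call:
play_rows(
  plan=[
    [0.1, 0, 0, 0, 0, 0],
    [0.1, 0, 0, 0, 0, 0],
    [0.1, 0, 0, 0, 0, 0],
  ],
)

```text
clock: 17.25
tool_pos: [0.5174, -0.1528, 0.0341]
orientation: [-179.9, 0.0, -91.3]
force: [0.5, 6.6, 7.5]
opening: 0.0156
gripper_force: 30.0
```

Call:
play_rows(
  plan=[
    [0.1, 0, 0, 0, 0, 0],
    [0.1, 0, 0, 0, 0, 0],
  ],
)

```text
clock: 17.42
tool_pos: [0.5174, -0.1548, 0.0341]
orientation: [-179.9, 0.0, -91.3]
force: [0.5, 5.8, 7.8]
opening: 0.0157
gripper_force: 30.0
```

Call:
play_rows(
  plan=[
    [0.1, 0, 0, 0, 0, 0],
    [0.1, 0, 0, 0, 0, 0],
  ],
)

```text
clock: 17.58
tool_pos: [0.5173, -0.1568, 0.0341]
orientation: [-179.9, 0.0, -91.3]
force: [-0.1, 4.5, 7.0]
opening: 0.0157
gripper_force: 30.0
```

Call:
play_rows(
  plan=[
    [0.1, 0, 0, 0, 0, 0],
    [0, 0, 0, 0, 0, 0],
  ],
)

```text
clock: 17.75
tool_pos: [0.5173, -0.1579, 0.0341]
orientation: [-179.9, 0.0, -91.3]
force: [-0.1, 4.3, 7.4]
opening: 0.0155
gripper_force: 30.0
```

Call:
play_rows(
  plan=[
    [0.1, 0, 0, 0, 0, 0],
    [0.1, 0, 0, 0, 0, 0],
  ],
)

```text
clock: 17.92
tool_pos: [0.5173, -0.1597, 0.0341]
orientation: [-179.9, 0.0, -91.3]
force: [0.2, 5.9, 8.0]
opening: 0.0156
gripper_force: 30.0
```

Call:
play_rows(
  plan=[
    [0.1, 0, 0, 0, 0, 0],
    [0.1, 0, 0, 0, 0, 0],
  ],
)

```text
clock: 18.08
tool_pos: [0.5172, -0.1618, 0.0341]
orientation: [-179.9, 0.0, -91.3]
force: [0.1, 5.0, 7.5]
opening: 0.0157
gripper_force: 30.0
```

Call:
play_rows(
  plan=[
    [0.1, 0, 0, 0, 0, 0],
    [0, 0, 0, 0, 0, 0],
  ],
)

```text
clock: 18.25
tool_pos: [0.5171, -0.1629, 0.0341]
orientation: [-179.9, 0.0, -91.3]
force: [-0.6, 4.2, 7.1]
opening: 0.0158
gripper_force: 30.0
```

Call:
play_rows(
  plan=[
    [0.1, 0, 0, 0, 0, 0],
    [0.1, 0, 0, 0, 0, 0],
  ],
)

```text
clock: 18.42
tool_pos: [0.5171, -0.1648, 0.0341]
orientation: [-179.9, 0.0, -91.3]
force: [-0.1, 6.5, 6.5]
opening: 0.0156
gripper_force: 30.0
```

Call:
play_rows(
  plan=[
    [0.1, 0, 0, 0, 0, 0],
    [0, 0, 0, 0, 0, 0],
  ],
)

```text
clock: 18.58
tool_pos: [0.5171, -0.1659, 0.0341]
orientation: [-179.9, 0.0, -91.3]
force: [0.8, 4.0, 8.7]
opening: 0.016
gripper_force: 30.0
```

Call:
play_rows(
  plan=[
    [0.1, 0, 0, 0, 0, 0],
    [0, 0, 0, 0, 0, 0],
  ],
)

```text
clock: 18.75
tool_pos: [0.5171, -0.1666, 0.0341]
orientation: [-179.9, 0.0, -91.3]
force: [0.3, 6.9, 7.8]
opening: 0.0159
gripper_force: 30.0
```

Call:
play_rows(
  plan=[
    [0.1, 0, 0, 0, 0, 0],
    [0, 0, 0, 0, 0, 0],
  ],
)

```text
clock: 18.92
tool_pos: [0.5171, -0.1674, 0.0341]
orientation: [-179.9, 0.0, -91.3]
force: [0.5, 8.6, 7.7]
opening: 0.0159
gripper_force: 30.0
```

Call:
play_rows(
  plan=[
    [0.1, 0, 0, 0, 0, 0],
    [0, 0, 0, 0, 0, 0],
  ],
)

```text
clock: 19.08
tool_pos: [0.5171, -0.1683, 0.0341]
orientation: [-179.9, 0.0, -91.3]
force: [0.7, 8.3, 8.8]
opening: 0.0154
gripper_force: 30.0
```

Call:
play_rows(
  plan=[
    [0.1, 0, 0, 0, 0, 0],
    [0, 0, 0, 0, 0, 0],
  ],
)

```text
clock: 19.25
tool_pos: [0.5171, -0.1693, 0.0341]
orientation: [-179.9, 0.0, -91.3]
force: [0.3, 8.5, 7.6]
opening: 0.016
gripper_force: 30.0
```

The pin is moving, at about +4 N.

Call:
play_rows(
  plan=[
    [0.1, 0, 0, 0, 0, 0],
    [0, 0, 0, 0, 0, 0],
  ],
)

```text
clock: 19.42
tool_pos: [0.5171, -0.1703, 0.0341]
orientation: [-179.9, 0.0, -91.3]
force: [-0.4, 8.0, 9.1]
opening: 0.0157
gripper_force: 30.0
```

Call:
play_rows(
  plan=[
    [0.1, 0, 0, 0, 0, 0],
    [0, 0, 0, 0, 0, 0],
  ],
)

```text
clock: 19.58
tool_pos: [0.517, -0.1712, 0.0341]
orientation: [-179.9, 0.0, -91.3]
force: [-0.4, 9.2, 8.2]
opening: 0.0157
gripper_force: 30.0
```

Call:
play_rows(
  plan=[
    [0.1, 0, 0, 0, 0, 0],
    [0, 0, 0, 0, 0, 0],
  ],
)

```text
clock: 19.75
tool_pos: [0.517, -0.1723, 0.0341]
orientation: [-179.9, 0.0, -91.3]
force: [0.0, 9.0, 8.1]
opening: 0.0157
gripper_force: 30.0
```

Call:
play_rows(
  plan=[
    [0.1, 0, 0, 0, 0, 0],
    [0, 0, 0, 0, 0, 0],
  ],
)

```text
clock: 19.92
tool_pos: [0.517, -0.1733, 0.0341]
orientation: [-179.9, 0.0, -91.3]
force: [-1.0, 8.9, 7.4]
opening: 0.016
gripper_force: 30.0
```

Call:
play_rows(
  plan=[
    [0.05, 0, 0, 0, 0, 0],
    [0, 0, 0, 0, 0, 0],
  ],
)

```text
clock: 20.08
tool_pos: [0.517, -0.1737, 0.0341]
orientation: [-179.9, 0.0, -91.3]
force: [0.0, 8.8, 8.9]
opening: 0.0157
gripper_force: 30.0
```

Call:
play_rows(
  plan=[
    [0.05, 0, 0, 0, 0, 0],
    [0, 0, 0, 0, 0, 0],
  ],
)

```text
clock: 20.25
tool_pos: [0.517, -0.1742, 0.0341]
orientation: [-179.9, 0.0, -91.3]
force: [0.4, 9.6, 8.3]
opening: 0.016
gripper_force: 30.0
```

Call:
play_rows(
  plan=[
    [0.05, 0, 0, 0, 0, 0],
    [0, 0, 0, 0, 0, 0],
  ],
)

```text
clock: 20.42
tool_pos: [0.517, -0.1742, 0.0341]
orientation: [-179.9, 0.1, -91.3]
force: [-0.8, 13.4, 9.6]
opening: 0.0159
gripper_force: 30.0
```

Call:
play_rows(
  plan=[
    [0.05, 0, 0, 0, 0, 0],
    [0, 0, 0, 0, 0, 0],
  ],
)

```text
clock: 20.58
tool_pos: [0.517, -0.1743, 0.0341]
orientation: [-179.9, 0.1, -91.3]
force: [-0.2, 17.4, 9.7]
opening: 0.0162
gripper_force: 30.0
```

Run:
```python
from look import *
t=snapshot('top'); f=t['frame'].astype(int)[180:220,350:380]; m=(f[...,0]-f[...,1]>60)&(f[...,0]-f[...,2]>60)
ys,xs=np.nonzero(m); print(len(xs), unproj(t,[[xs.min()+350,ys.mean()+180],[xs.max()+350,ys.mean()+180]],.013) if len(xs) else '')
t0=np.load('t2.npy',allow_pickle=True).item(); f=t0['frame'].astype(int)[180:220,350:380]; m=(f[...,0]-f[...,1]>60)&(f[...,0]-f[...,2]>60)
ys,xs=np.nonzero(m); print(len(xs), unproj(t0,[[xs.min()+350,ys.mean()+180],[xs.max()+350,ys.mean()+180]],.013))
c=np.hstack([cv2.resize(a['frame'][165:230,270:385],None,fx=3,fy=3)[...,::-1] for a in (t0,t)]); cv2.imwrite('pics/t3.png',c)
```

```text
32 [[ 0.49829471 -0.40217231  0.013     ]
 [ 0.4970436  -0.46089791  0.013     ]]
25 [[ 0.49442876 -0.40192467  0.013     ]
 [ 0.49317556 -0.46062532  0.013     ]]
```

View pics/t3.png

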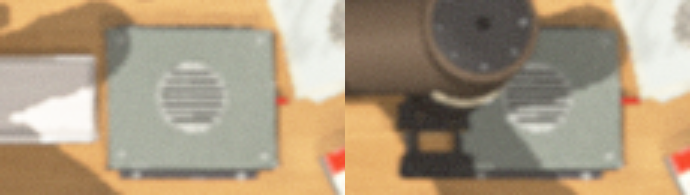

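The red rear end now sticks out about 2 px (~8 mm) further than before, and the force rise marks a firm stop, so the tray is home. I'll unload, release and rise, then check the bottle's neighbours.

Call:
play_rows(
  plan=[
    [-0.05, 0, 0, 0, 0, 0],
    [-0.05, 0, 0, 0, 0, 0],
    [0, 0, 0, 0, 0, 0],
  ],
)

```text
clock: 20.88
tool_pos: [0.517, -0.1742, 0.0341]
orientation: [-179.9, 0.0, -91.3]
force: [-0.1, 9.0, 8.9]
opening: 0.0162
gripper_force: 30.0
```

Call:
play_rows(
  plan=[
    [0, 0, 0, 0, 0, 0],
    [0, 0, 0, 0, 0, 0],
    [0, 0, 0, 0, 0, 0],
    [0, 0, 0, 0, 0, 0],
    [0, 0, -0.5, 0, 0, 0],
    [0, 0, -1, 0, 0, 0],
    [0, 0, -2, 0, 0, 0],
    [0, 0, -3, 0, 0, 0],
    [0, 0, -3, 0, 0, 0],
    [0, 0, -3, 0, 0, 0],
    [0, 0, -3, 0, 0, 0],
    [0, 0, -3, 0, 0, 0],
    [0, 0, -3, 0, 0, 0],
    [0, 0, -3, 0, 0, 0],
    [0, 0, -2, 0, 0, 0],
    [0, 0, 0, 0, 0, 0],
  ],
  grip=4,
)

```text
clock: 22.22
tool_pos: [0.5181, -0.1752, 0.3049]
orientation: [-179.5, -0.1, -91.3]
force: [0.8, -0.3, 0.8]
opening: 0.0402
gripper_force: 0.0
```

Run:
```python
from look import *
o=get_obs(); print(o['tool_pos'],o['orientation'],o['force'])
s=save('wrist','w3.png'); print([(a['position'],a['score']) for a in spot_point('wrist','tray_grip')[:1]],[(a['position'],a['score']) for a in spot_point('wrist','tray')[:1]])
A=snapshot('top');B=snapshot('scene')
def ray(c,p):
    q=unproj(c,p,0)[0]; d=q-c['position']; return np.array(c['position']),d/np.linalg.norm(d)
for n,p,q in [('can',(266,143),(288,169)),('orange',(215,123),(264,150)),('bottle',(244,154),(269,167))]:
    a,u=ray(A,p);b,v=ray(B,q); k=np.linalg.lstsq(np.c_[u,-v],b-a,rcond=None)[0]; print(n,(a+k[0]*u).round(3),(b+k[1]*v).round(3))
```

```text
[ 0.5180663  -0.17519632  0.30488853] [-1.79499662e+02 -7.36066680e-02 -9.12826111e+01] [ 0.76377822 -0.28384111  0.84545362]
[([0.5164, -0.176, 0.0341], 0.8)] []
can [ 0.69  -0.073  0.112] [ 0.694 -0.078  0.114]
orange [0.779 0.097 0.06 ] [0.779 0.096 0.061]
bottle [ 0.653 -0.     0.118] [ 0.656 -0.004  0.118]
```

View pics/w3.png

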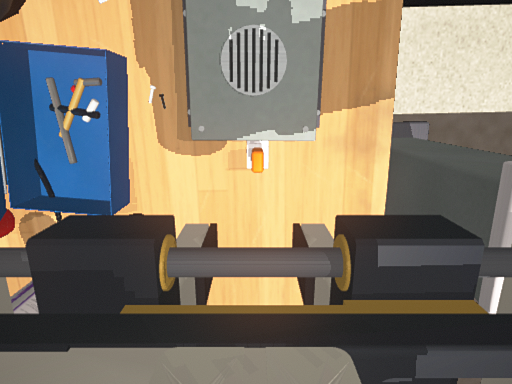

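The tray is in, with the grip at (257,160) in front of the mouth and the grille at (253,60) clear. Next is a close look at the bottle.

Call:
play_rows(
  plan=[
    [-1.5, -0.7, 0, 0, 0, 0],
    [-2.9, -1.4, 0, 0, 0, 0],
    [-2.9, -1.4, 0, 0, 0, 0],
    [-2.9, -1.4, 0, 0, 0, 0],
    [-2.9, -1.4, 0, 0, 0, 0],
    [-2.9, -1.4, 0, 0, 0, 0],
    [-2.9, -1.4, 0, 0, 0, 0],
    [-2.9, -1.4, 0, 0, 0, 0],
    [-2.9, -1.4, 0, 0, 0, 0],
    [-2.9, -1.0, 0, 0, 0, 0],
    [-1.2, 0, 0, 0, 0, 0],
    [0, 0, 0, 0, 0, 0],
  ],
  grip=6.5,
)

```text
clock: 23.47
tool_pos: [0.652, 0.1129, 0.2962]
orientation: [179.8, -0.1, -91.2]
force: [-1.0, -0.6, -1.2]
opening: 0.0651
gripper_force: 0.0
```

Run:
```python
from look import *
s=save('wrist','w4.png'); o=get_obs(); print(o['clock'],o['tool_pos'],o['orientation'],o['joint_pos'].round(1))
print([(a['position'],a['score']) for a in spot_point('wrist','oil_bottle')[:2]])
f=s['frame'].astype(int); r,g,b=f[...,0],f[...,1],f[...,2]
m=((g-r>40)&(g-b>20)).astype('uint8'); n,l,st,c=cv2.connectedComponentsWithStats(m)
for i in range(1,n):
    if st[i,4]>60: print(st[i],c[i],unproj(s,c[i],.126))
i=1+st[1:,4].argmax(); (cc,rr)=cv2.minEnclosingCircle(np.argwhere(l==i)[:,::-1].astype('float32')); print(cc,rr,unproj(s,cc,.12))
```

```text
23.5167 [0.65161922 0.11150134 0.29676868] [ 1.79839661e+02 -7.12186177e-02 -9.12040784e+01] [ 26.6  17.9   3.5  -0.  -75.8 -27.8]
[([0.6645, 0.002, -0.0005], 0.78)]
[ 224   40   38   42 1233] [242.21167883  60.37956204] [[0.66126777 0.00144277 0.126     ]]
(243.19403076171875, 60.582088470458984) 21.227449417114258 [[0.6605402  0.00080609 0.12      ]]
```

View pics/w4.png

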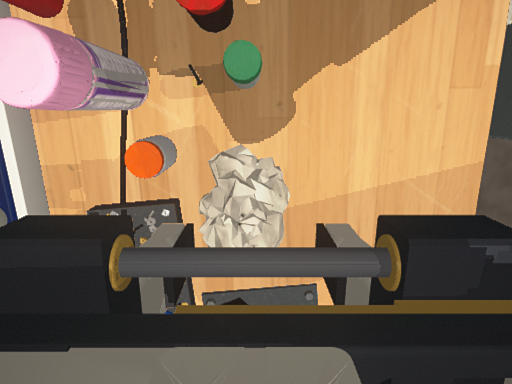

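The green cap is at (242,60), giving the bottle at (0.661, 0.001). The pink bottle at (40,65) is tall and close on the +x side, so I'll turn the gripper about 51° to clear it and the red can.

Call:
play_rows(
  plan=[
    [0, 0, 0, 0, 0, -6.4],
    [0, 0, 0, 0, 0, -6.4],
    [0, 0, 0, 0, 0, -6.4],
    [0, 0, 0, 0, 0, -6.4],
    [0, 0, 0, 0, 0, -6.4],
    [0, 0, 0, 0, 0, -6.4],
    [0, 0, 0, 0, 0, -6.4],
    [0, 0, 0, 0, 0, -6.4],
    [1.5, 1.5, 0, 0, 0, 0],
    [2, 2, 0, 0, 0, 0],
    [2, 2, 0, 0, 0, 0],
    [1.5, 1.5, 0, 0, 0, 0],
    [0.9, 0.9, 0, 0, 0, 0],
    [0, 0, 0, 0, 0, 0],
    [0, 0, 0, 0, 0, 0],
  ],
)

```text
clock: 24.82
tool_pos: [0.6612, -0.0022, 0.2986]
orientation: [-180.0, 0.0, -40.2]
force: [0.8, 0.5, -0.4]
opening: 0.0648
gripper_force: 0.0
```

```bash
python3 -c "
from plant import *
import numpy as np
for i in range(3):
    snapshot('wrist');o=get_obs();print(o['tool_pos'],o['orientation'])
y=np.radians(o['orientation'][2]);d=np.array([.661,.001])-o['tool_pos'][:2]
print(d@[np.cos(y),np.sin(y)],d@[np.sin(y),-np.cos(y)])"
```

```text
[ 0.6612821  -0.00135463  0.2985787 ] [-1.79993552e+02  8.63326823e-03 -4.01774817e+01]
[ 0.66136813 -0.00074037  0.29859549] [-1.79988623e+02  5.71521160e-03 -4.01277919e+01]
[ 6.61418698e-01 -3.58158592e-04  2.98622924e-01] [-1.79989337e+02  2.72946923e-03 -4.00893139e+01]
-0.0011949494986187932 -0.0007694142820203978
```

Call:
play_rows(
  plan=[
    [0, 0, 1, 0, 0, 0],
    [0, 0, 2, 0, 0, 0],
    [0, 0, 2.5, 0, 0, 0],
    [0, 0, 2.5, 0, 0, 0],
    [0, 0, 2.5, 0, 0, 0],
    [0, 0, 2.5, 0, 0, 0],
    [0, 0, 2.5, 0, 0, 0],
    [0, 0, 2, 0, 0, 0],
    [0, 0, 1.5, 0, 0, 0],
    [0, 0, 1, 0, 0, 0],
    [0, 0, 0.7, 0, 0, 0],
    [0, 0, 0.4, 0, 0, 0],
    [0, 0, 0, 0, 0, 0],
    [0, 0, 0, 0, 0, 0],
  ],
)

```text
clock: 26.13
tool_pos: [0.662, -0.0007, 0.0882]
orientation: [-180.0, -0.0, -40.1]
force: [-0.2, -0.4, -0.3]
opening: 0.0649
gripper_force: 0.0
```

Call:
play_rows(
  plan=[
    [0, 0, 0, 0, 0, 0],
    [0, 0, 0, 0, 0, 0],
    [0, 0, 0, 0, 0, 0],
    [0, 0, 0, 0, 0, 0],
    [0, 0, 0, 0, 0, 0],
    [0, 0, 0, 0, 0, 0],
  ],
  grip=2.5,
)

```text
clock: 26.63
tool_pos: [0.6618, -0.0009, 0.0879]
orientation: [-180.0, -0.0, -40.1]
force: [0.3, 0.5, 1.9]
opening: 0.0359
gripper_force: 30.0
```

Call:
play_rows(
  plan=[
    [0, 0, -0.5, 0, 0, 0],
    [0, 0, -1, 0, 0, 0],
    [0, 0, -1.5, 0, 0, 0],
    [0, 0, -2, 0, 0, 0],
    [0, 0, -2, 0, 0, 0],
    [0, 0, -2, 0, 0, 0],
    [0, 0, -2, 0, 0, 0],
    [0, 0, -2, 0, 0, 0],
    [0, 0, -1.2, 0, 0, 0],
    [0, 0, -0.5, 0, 0, 0],
    [0, 0, 0, 0, 0, 0],
  ],
)

```text
clock: 27.55
tool_pos: [0.662, -0.0008, 0.2361]
orientation: [-179.9, -0.1, -40.1]
force: [0.0, -0.6, -1.4]
opening: 0.0359
gripper_force: 30.0
```

Call:
play_rows(
  plan=[
    [0.2, 0.8, 0, 0, 0, 0],
    [0.4, 1.5, 0, 0, 0, 0],
    [0.5, 2, 0, 0, 0, 0],
    [0.5, 2, 0, 0, 0, 0],
    [0.5, 2, 0, 0, 0, 0],
    [0.5, 2, 0, 0, 0, 0],
    [0.5, 2, 0, 0, 0, 0],
    [0.6, 2, 0, 0, 0, 0],
    [0.6, 2, 0, 0, 0, 0],
    [0.6, 2, 0, 0, 0, 0],
    [0.6, 2, 0, 0, 0, 0],
    [0.6, 2, 0, 0, 0, 0],
    [0.6, 2, 0, 0, 0, 0],
    [0.6, 2, 0, 0, 0, 0],
    [0.5, 2, 0, 0, 0, 0],
    [0.4, 2, 0, 0, 0, 0],
    [0.2, 1.2, 0, 0, 0, 0],
    [0, 0.4, 0, 0, 0, 0],
    [0, 0, 0, 0, 0, 0],
    [0, 0, 0, 0, 0, 0],
  ],
)

```text
clock: 29.22
tool_pos: [0.5199, -0.299, 0.2342]
orientation: [180.0, 0.0, -40.2]
force: [0.1, -0.1, -0.9]
opening: 0.0358
gripper_force: 30.0
```

```bash
python3 -c "
from look import *
for i in range(4): s=save('wrist','w5.png')
o=get_obs();print(o['clock'],o['tool_pos'],o['orientation'],o['force'],o['opening'])
y=np.radians(o['orientation'][2]);d=np.array([.5195,-.2985])-o['tool_pos'][:2]
print(d@[np.cos(y),np.sin(y)],d@[np.sin(y),-np.cos(y)])
print([(a['position'],a['score']) for a in spot_point('wrist','grille')[:2]],[(a['position'],a['score']) for a in spot_point('wrist','stand')[:2]])
s3=cv2.imread('pics/w3.png')
"
```

```text
29.4167 [ 0.52065684 -0.29833377  0.23448946] [-1.79998536e+02  4.08222942e-03 -4.00580052e+01] [-0.68256464  0.37272668 -1.35574598] 0.035650595024322766
-0.0007784560726032617 0.000871726995130929
[([0.5202, -0.2987, 0.0383], 0.96)] [([0.517, -0.2952, -0.0011], 0.9)]
```

Call:
play_rows(
  plan=[
    [0, 0, 0.5, 0, 0, 0],
    [0, 0, 1.2, 0, 0, 0],
    [0, 0, 1.5, 0, 0, 0],
    [0, 0, 1.5, 0, 0, 0],
    [0, 0, 1.5, 0, 0, 0],
    [0, 0, 1.5, 0, 0, 0],
    [0, 0, 1, 0, 0, 0],
    [0, 0, 0.7, 0, 0, 0],
    [0, 0, 0.4, 0, 0, 0],
    [0, 0, 0.2, 0, 0, 0],
    [0, 0, 0.1, 0, 0, 0],
    [0, 0, 0, 0, 0, 0],
  ],
)

```text
clock: 30.52
tool_pos: [0.5206, -0.2991, 0.134]
orientation: [-180.0, -0.0, -40.1]
force: [0.2, -0.1, -0.4]
opening: 0.0358
gripper_force: 30.0
```

Call:
play_rows(
  plan=[
    [0, 0, 0.1, 0, 0, 0],
    [0, 0, 0.1, 0, 0, 0],
    [0, 0, 0, 0, 0, 0],
  ],
)

```text
clock: 30.77
tool_pos: [0.5203, -0.299, 0.1317]
orientation: [-180.0, -0.0, -40.1]
force: [0.6, 0.6, -1.7]
opening: 0.0364
gripper_force: 30.0
```

Call:
play_rows(
  plan=[
    [0, 0, 0.1, 0, 0, 0],
    [0, 0, 0.1, 0, 0, 0],
    [0, 0, 0, 0, 0, 0],
  ],
)

```text
clock: 31.02
tool_pos: [0.5202, -0.2989, 0.1294]
orientation: [180.0, 0.0, -40.1]
force: [0.0, -1.1, -0.8]
opening: 0.0361
gripper_force: 30.0
```

Call:
play_rows(
  plan=[
    [0, 0, 0.1, 0, 0, 0],
    [0, 0, 0.05, 0, 0, 0],
    [0, 0, 0, 0, 0, 0],
  ],
)

```text
clock: 31.27
tool_pos: [0.5202, -0.299, 0.1279]
orientation: [180.0, 0.0, -40.1]
force: [0.2, -0.3, -1.0]
opening: 0.0356
gripper_force: 30.0
```

Call:
play_rows(
  plan=[
    [0, 0, 0.1, 0, 0, 0],
    [0, 0, 0, 0, 0, 0],
  ],
)

```text
clock: 31.43
tool_pos: [0.5202, -0.2989, 0.1269]
orientation: [180.0, 0.0, -40.1]
force: [0.6, 0.2, -2.0]
opening: 0.0358
gripper_force: 30.0
```

Call:
play_rows(
  plan=[
    [0, 0, 0.05, 0, 0, 0],
    [0, 0, 0, 0, 0, 0],
  ],
)

```text
clock: 31.6
tool_pos: [0.5203, -0.299, 0.1265]
orientation: [180.0, 0.0, -40.1]
force: [-1.0, 0.1, -0.2]
opening: 0.0357
gripper_force: 30.0
```

Call:
play_rows(
  plan=[
    [0, 0, 0.05, 0, 0, 0],
    [0, 0, 0, 0, 0, 0],
  ],
)

```text
clock: 31.77
tool_pos: [0.5203, -0.299, 0.126]
orientation: [180.0, 0.0, -40.1]
force: [-0.2, -0.0, -1.3]
opening: 0.0357
gripper_force: 30.0
```

Call:
play_rows(
  plan=[
    [0, 0, 0.05, 0, 0, 0],
    [0, 0, 0, 0, 0, 0],
  ],
)

```text
clock: 31.93
tool_pos: [0.5205, -0.2991, 0.1259]
orientation: [-180.0, -0.0, -40.1]
force: [0.1, 0.8, 1.2]
opening: 0.0359
gripper_force: 30.0
```

Call:
play_rows(
  plan=[
    [0, 0, 0.05, 0, 0, 0],
    [0, 0, 0, 0, 0, 0],
  ],
)

```text
clock: 32.1
tool_pos: [0.5208, -0.2993, 0.1258]
orientation: [-180.0, -0.1, -40.1]
force: [-0.6, -0.3, 5.4]
opening: 0.036
gripper_force: 30.0
```

It's down with light contact. Release and retreat straight up.

Call:
play_rows(
  plan=[
    [0, 0, -0.05, 0, 0, 0],
    [0, 0, 0, 0, 0, 0],
  ],
)

```text
clock: 32.27
tool_pos: [0.5204, -0.299, 0.1258]
orientation: [-180.0, -0.0, -40.1]
force: [1.1, -0.5, 2.6]
opening: 0.0354
gripper_force: 30.0
```

Call:
play_rows(
  plan=[
    [0, 0, 0, 0, 0, 0],
    [0, 0, 0, 0, 0, 0],
    [0, 0, 0, 0, 0, 0],
    [0, 0, 0, 0, 0, 0],
    [0, 0, 0, 0, 0, 0],
    [0, 0, 0, 0, 0, 0],
    [0, 0, -0.5, 0, 0, 0],
    [0, 0, -1, 0, 0, 0],
    [0, 0, -1.5, 0, 0, 0],
    [0, 0, -2, 0, 0, 0],
    [0, 0, -2.5, 0, 0, 0],
    [0, 0, -2.5, 0, 0, 0],
    [0, 0, -2.5, 0, 0, 0],
    [0, 0, -2.5, 0, 0, 0],
    [0, 0, -2.5, 0, 0, 0],
    [0, 0, -1, 0, 0, 0],
  ],
  grip=6.5,
)

```text
clock: 33.6
tool_pos: [0.5212, -0.2997, 0.3159]
orientation: [-179.9, -0.3, -40.1]
force: [0.2, -0.3, 0.3]
opening: 0.0649
gripper_force: 0.0
```

Call:
play_rows(
  plan=[
    [0, -2, 0, 0, 0, 0],
    [0, -3, 0, 0, 0, 0],
    [0, -3, 0, 0, 0, 0],
    [0, -3, 0, 0, 0, 0],
    [0, -3, 0, 0, 0, 0],
    [0, -3, 0, 0, 0, 0],
    [0, -3, 0, 0, 0, 0],
    [0, -2, 0, 0, 0, 0],
    [0, 0, 0, 0, 0, 0],
    [0, 0, 0, 0, 0, 0],
    [0, 0, 0, 0, 0, 0],
    [0, 0, 0, 0, 0, 0],
  ],
)

```text
clock: 34.6
tool_pos: [0.6615, -0.1316, 0.311]
orientation: [-180.0, -0.0, -40.2]
force: [-0.3, -0.1, 0.0]
opening: 0.0649
gripper_force: 0.0
```

Run:
```python
from look import *
a=snapshot('top'); b=snapshot('scene'); print(get_obs()['clock'])
for c in ('top','scene'):
    for t in ('oil_bottle','tray_grip','grille'): print(c,t,[(x['position'],round(x['score'],2)) for x in spot_point(c,t)[:1]])
cv2.imwrite('pics/f.png',np.hstack([cv2.resize(a['frame'][130:240,270:390],(390,358)),cv2.resize(b['frame'][165:295,255:395],(390,358))])[...,::-1])
```

```text
34.7
top oil_bottle [([0.52, -0.2985, 0.0351], 0.74)]
top tray_grip [([0.5165, -0.1778, 0.0305], 0.62)]
top grille [([0.521, -0.2948, 0.0402], 0.94)]
scene oil_bottle [([0.6072, -0.505, 0.0006], 0.59)]
scene tray_grip [([0.5179, -0.179, 0.0356], 0.45)]
scene grille [([0.5192, -0.2999, 0.0409], 0.61)]
```

View pics/f.png

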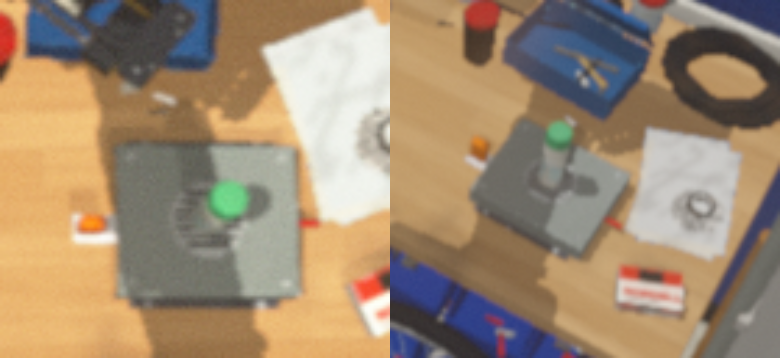

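The bottle stands upright on the grille (cap at crop (230,200) in the top view), the tray is home with its grip at (92,222), and the pin's rear end is out at (310,223). I'm handing in.

```bash
python3 -c "
from plant import *
print(close_job())"
```

```text
the job is handed in; nothing more can be done
None
```

I slid the tray home against the stop with the red pin pushed in (about 17 N at most) and set the oil bottle upright on the grille, then let go. I handed the job in at about 35 s; no verdict was returned.

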